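Stack a rearing tub under the cantilever tray

TASK

Swing the case's top tray up and over to the robot's left until it rests open, stack the loose square tub with the raised square vent squarely on top of the flat-lidded tub already in the compartment, edges lined up all round, then bring the tray back down until it is fully shut. Set the tub down and lower the tray under control, without dropping either, and leave the round pot, the black-rimmed dish and the big tub where they stand.

Things in the scene. Friction and masses are not known exactly. Their poses are not given: they have to be found in the camera images.
- case: Grey open-topped case, fixed to the bench, 170 (x) x 150 (y) x 106 mm high, walls and floor 5 mm. Origin: centre of its underside. A level white tray of the same outline, 34 mm deep, covers it, carried by steel links on the case's two x sides; it swings up and over towards the case's +y (left seen from the robot) and then hangs beside the case.
- swing (a joint): Swing of the tray's links, rad: 0 shut, 2.36 (stop) fully open. The tray stays level and moves on an arc in the case's y-z plane; displaced from shut at q by y = 100*(cos 0.349 - cos(0.349+q)), z = 100*(sin(0.349+q) - sin 0.349) mm (top 66 mm at q = 1.22; y 185, z 8 mm at the stop). Almost no friction, tray 0.35 kg: let go, it falls shut below q = 1.22, open beyond, and stays.
- handle (a point): Centre of the tray's handle over the middle of the tray: steel bar 74 mm long along the case's x, 10 mm wide (y), 12 mm high, on two end posts. It is 60 mm above the tray's underside and 26 mm above its rim (166 mm above the bench when shut); 50 mm free beneath it and nothing beside it. Axes parallel to the case's.
- tub_mid (a point): Centre (half-way up) of the loose tub to be packed: clear square tub with a white lid, 56 x 56 mm, 36 mm high to the lid, with a square white vent hood 36 x 36 x 22 mm in the middle of the lid; 58 mm high in all, about 0.12 kg, stands on the bench to the right of the case. Sides of tub and hood parallel to its x and y; z up.
- low_mid (a point): Centre (half-way up) of the loose tub already standing in the compartment, hidden under the shut tray: clear square tub with a flat white lid, 56 x 56 x 36 mm, about 0.15 kg, its lid 41 mm above the bench. Sides parallel to its x and y. The stack of both is 94 mm high and clears the shut tray by 7 mm.
- round_mid (a point): Centre of a bystander: round clear pot with a white lid and a round white hood, diameter 62 mm, 58 mm high. Not to be disturbed; stands on the bench to the right of the case, may change places with the square tub.
- dish: Bystander: low round dish, diameter 96 mm, 38 mm high, with black rim; origin at its underside. Left of the case.
- big_tub: Bystander: large square clear tub 85 x 85 x 62 mm with a black plug sticking out 50 mm from its +y side; origin at its underside. Left of the case.
Things that resemble listed ones, but are neither listed nor needed, are in the scene too. Leave any purple or red look-alike of the part that bears tub_mid alone.

How it is judged:
By the outcome, as a careful person would: the job done as asked, in the order asked, and still so for the second after the job is handed in, with the robot touching nothing.
It also fails if it takes over 72 s, if anything falls off the work surface, if the arm or the gripper's body presses on something with over 40 N, if the wrist force passes 120 N, or if a joint passes its speed limit or range.

ROBOT

A 7-joint arm with a two-finger parallel gripper is mounted at the origin on the work surface. World frame = base frame: x ahead of the robot, y to its left, z up, the work surface at z = 0. Lengths are in m, angles in rad, forces in N, time in s.
With the tool pointing down it reaches from about 0.425 to 1.025 m from the base axis. Payload 9.4 kg.
Tool frame: the origin (TCP) lies at the very end of the fingers, on their centre line; the grasp point (between the pads) lies 19 mm behind it (grip_depth is the z of the grasp point in the tool frame, in m); z points along the fingers, y is the direction in which the jaws open and shut (so a half turn about z gives the same grasp; the last joint's range is limited). The gripper opens to 85 mm and grips with 20 to 120 N. Pads are 22 mm wide; open, the fingers measure 114 mm over their backs; the gripper's body (76 mm by 85 mm) begins 54 mm behind the grasp point. The pads swing forward as they close: fully open they stand 13 mm farther back than shut.
Start: joints at [-1.305, 0.599, -0.003, 1.599, 0.002, 0.943, -0.08], TCP at [0.244, 0.683, 0.231] pointing down, gripper open.
Joint ranges: [-2.57, 2.57], [-0.35, 1.97], [-1.29, 1.29], [0.11, 2.56], [-1.05, 4.19], [0.11, 1.86], [-2.63, 2.63]. Speed limits (rad/s): [2.22, 2.22, 3.01, 3.01, 3.14, 3.14, 3.14].

INTERFACE

Orientations are given as a rotation vector (axis times angle).
In Python, from plant import sense, read_camera, camera_params, job_done, silhouettes, tip_of, grip_depth gives the robot as it stands.
- The arm moves only by the tool step_arm, never from a script. Its argument "deltas" is a list that holds one entry, the list of rows, each a list of 5 numbers: the shift along the world's x, y, z in cm, then the turn about the world's z in rad, then the finger opening in cm, from 0 to 8.54. A call has 1 to 20 rows; each row is the pose to reach, as a shift and turn from the pose measured when the call began; what a row does not reach only later rows make up. A row lasts 1/8 s, in which the tool goes at most 62.5 mm and 10.7 degrees, less where a joint would pass 70% of its speed; a pose out of reach is approached as far as the arm can. A call with a gripper value outside its range is refused whole. The fingers move at their own pace and stop on an object; the grip force is fixed at half the most. Time passes only in rows, so rows that repeat a pose let the fingers close. It gives the time, the measured TCP pose, the force and the opening at its end, in the units of the state.
- sense(): the state, without advancing time (a new reading comes with each control period).
- read_camera(name): name is "scene" or "top" or "wrist"; returns the picture (420x560x3 uint8, blue, green, red); there is no depth.
- camera_params(name): a dict with "fx", "fy", "cx", "cy" (pixels), "R" (3x3) and "t" (3): a world point X has camera coordinates R X + t. Camera axes: x right, y down, z forward; pixel columns grow to the right and rows downward; lengths in m; the calibration is good to about 2 mm. A picture is of the moment at which its call begins: read the wrist's pose just before it. camera_params takes no time and is no camera call; for the wrist camera it gives the pose at the moment of the call.
- job_done(): hands the job in, once; it reports no verdict.
Trained networks look in the newest picture that a camera, given by its name, has taken for a name from the list of things; names that differ only in an ending like _2 or _b are one class to them, and where a whole thing is asked for, a point or a joint stands for the part that bears it (a point fixed in the world has none). Each returns a list of dicts, best first, with "score" (0 to 1); they miss things now and then, are a little off and sometimes report something else, mostly with a low value. They report only what shows in the picture. A call takes as long as a camera call. They do not tell look-alikes from the thing itself.
- silhouettes(name, camera): "pixels" (420x560 bool, what is visible of it) and "point" ([column, row] as shares, 0 to 1, of the picture: columns of its width, rows of its height, amid what is visible of it).
- tip_of(name, camera): "point" ([column, row] as shares, 0 to 1, of the picture: columns of its width, rows of its height: a listed point, or the origin of a listed thing).
The state is a dict: "clock": time; "joints": joint angles; "joint_velocities": joint speeds; "joint_efforts": joint torques, N m; "tool_pos": TCP position; "tcp_rot": TCP orientation; "force": force on the tool from outside, world axes, zero at the start; "torque": the same for the moment, N m; "opening": finger opening in m.
Only numpy, scipy, OpenCV 4.12 (cv2) and the standard library are available. Lean on these libraries where they do the work, as an engineer would, in place of code of your own. Each camera call takes 0.05 s, during which the arm holds its last target. There are 200 camera calls.

## Working session

There is one attempt and no reset: what is moved stays moved. The work goes in short steps, Python scripts to look and compute and a tool call to move; the robot and the scene stay as the last step left them, time stands still between calls to the robot, and variables do not carry over. Pictures are saved under pics/ and viewed, about 8 in all and at most 12, crops included, and the job is handed in when it is done.

Besides the shell and the picture viewer there is one more tool, called after "Request:" as name(argument=value, ...) on one line, values as JSON. step_arm: Moves the arm, as the interface text tells. Its arguments: {"type":"object","properties":{"deltas":{"type":"array"}},"required":["deltas"]}

```bash
mkdir -p pics; cat > h.py <<'E'
import numpy as np, cv2
from plant import *
def ray(cam,px):
    p=camera_params(cam);R=np.array(p["R"]);t=np.array(p["t"])
    d=R.T@np.array([(px[0]-p["cx"])/p["fx"],(px[1]-p["cy"])/p["fy"],1]);return -R.T@t,d
def at_z(cam,px,z):
    o,d=ray(cam,px);return o+d*(z-o[2])/d[2]
def proj(cam,X):
    p=camera_params(cam);c=np.array(p["R"])@np.array(X)+np.array(p["t"]);return [p["fx"]*c[0]/c[2]+p["cx"],p["fy"]*c[1]/c[2]+p["cy"]]
def tri(obs):
    A=np.zeros((3,3));b=np.zeros(3)
    for cam,px in obs:
        o,d=ray(cam,px);d=d/np.linalg.norm(d);M=np.eye(3)-np.outer(d,d);A+=M;b+=M@o
    return np.linalg.solve(A,b)
E
python3 - <<'E'
from h import *
np.set_printoptions(precision=4,suppress=True)
for c in ("scene","top"):
    im=read_camera(c);cv2.imwrite(f"pics/{c}0.png",im)
    print(c,-np.array(camera_params(c)["R"]).T@np.array(camera_params(c)["t"]))
    for n in ("case","handle","tub_mid","round_mid","dish","big_tub"):
        for r in tip_of(n,c)[:4]:
            print(n,round(r["score"],2),np.array(r["point"])*[560,420])
s=sense();print(s["tool_pos"],s["tcp_rot"],s["clock"],grip_depth)
E
```

```text
scene [ 1.0715 -0.496   1.0382]
case 0.83 [291.2   248.304]
case 0.57 [171.976 283.794]
handle 0.67 [295.904 210.714]
tub_mid 0.82 [137.984 314.916]
tub_mid 0.73 [375.984 181.398]
tub_mid 0.71 [211.68  272.118]
tub_mid 0.65 [169.792 285.306]
round_mid 0.71 [198.8   324.492]
dish 0.76 [375.312 179.718]
dish 0.57 [169.4   284.802]
big_tub 0.97 [341.32 157.29]
top [0.4223 0.0017 1.2289]
case 0.71 [263.2   194.418]
handle 0.61 [263.312 184.716]
tub_mid 0.96 [347.816 216.3  ]
tub_mid 0.87 [383.376 226.59 ]
tub_mid 0.62 [430.304 229.908]
round_mid 0.78 [388.976 184.716]
dish 0.78 [134.904 195.72 ]
big_tub 0.74 [121.52 251.58]
[0.2437 0.6828 0.2313] [0.5357 3.0955 0.0001] 0.7 -0.0187
```

```bash
python3 - <<'E'
import cv2
a=cv2.imread("pics/scene0.png");b=cv2.imread("pics/top0.png")
b2=cv2.resize(b[120:320,60:480],None,fx=1.9,fy=1.9,interpolation=2);cv2.imwrite("pics/v2.png",b2)
a2=cv2.resize(a[130:370,90:430],None,fx=2.3,fy=2.3,interpolation=2);cv2.imwrite("pics/v1.png",a2)
E
```

```text
(no output)
```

View pics/v1.png

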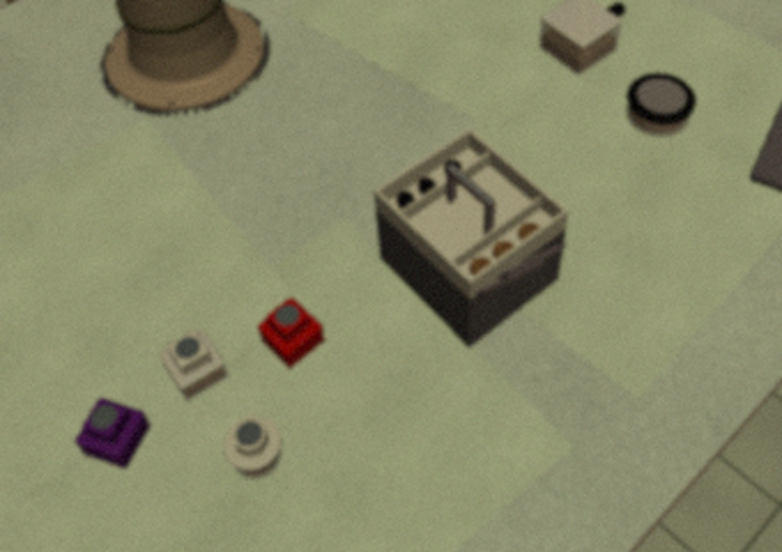

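View pics/v2.png

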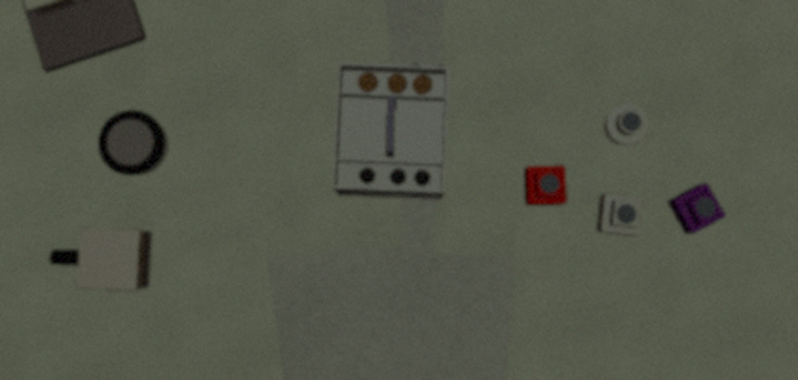

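Candidates for tub_mid (scene/top pixels) are red (212,272)/(348,216), purple (138,315)/(430,230) and white-square (170,285)/(383,227). The round pot is at (199,324)/(389,185). The white-lidded square one with the square hood fits; red and purple are the look-alikes to leave alone.

```bash
python3 - <<'E'
from h import *
np.set_printoptions(precision=4,suppress=True)
for n,a,b in (("handle",[295.9,210.7],[263.3,184.7]),("tub",[169.8,285.3],[383.4,226.6]),("case",[291.2,248.3],[263.2,194.4]),("round",[198.8,324.5],[389,184.7]),("dish",[375.3,179.7],[134.9,195.7]),("big",[341.3,157.3],[121.5,251.6]),("red",[211.7,272.1],[347.8,216.3]),("purple",[138,315],[430.3,230])):
    print(n,tri([("scene",a),("top",b)]))
print("handle z=.166",at_z("scene",[295.9,210.7],.166),at_z("top",[263.3,184.7],.166))
print("tub z=.029",at_z("scene",[169.8,285.3],.029),at_z("top",[383.4,226.6],.029))
# case yaw from tray rim in top picture
im=cv2.imread("pics/top0.png")
g=cv2.cvtColor(im,6)
# corners seen in crop (px/1.9+off), rim at z=.140
for p in ((342,67),(445,71),(443,195),(336,192)): print(at_z("top",[p[0]/1.9+60,p[1]/1.9+120],.14))
for p in ((391,98),(390,157)): print("bar",at_z("top",[p[0]/1.9+60,p[1]/1.9+120],.172))
a=cv2.imread("pics/scene0.png")[265:315,140:200]
cv2.imwrite("pics/v3.png",cv2.resize(np.hstack([a,im[200:250,355:415]]),None,fx=6,fy=6,interpolation=2))
E
```

```text
handle [0.5846 0.0281 0.1604]
tub [ 0.4694 -0.3058  0.0436]
case [ 0.5789  0.0281 -0.0184]
round [ 0.5931 -0.3234  0.0237]
dish [0.589  0.401  0.0005]
big [ 0.4246  0.444  -0.0346]
red [ 0.505  -0.2052  0.0327]
purple [ 0.4653 -0.4232  0.0333]
handle z=.166 [0.5887 0.0262 0.166 ] [0.5826 0.0266 0.166 ]
tub z=.029 [ 0.4533 -0.3117  0.029 ] [ 0.4758 -0.3001  0.029 ]
[0.6641 0.0845 0.14  ]
[ 0.6545 -0.0537  0.14  ]
[ 0.4877 -0.0454  0.14  ]
[0.496  0.0965 0.14  ]
bar [0.6142 0.0193 0.172 ]
bar [0.5371 0.0228 0.172 ]
```

View pics/v3.png

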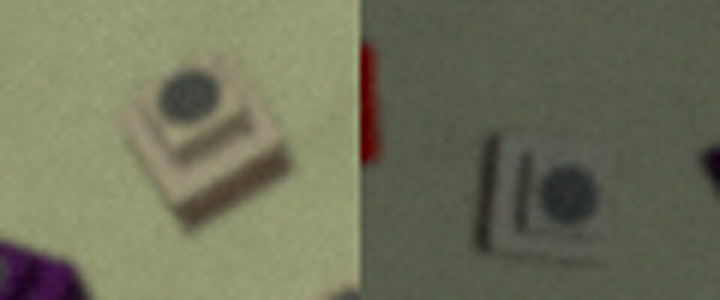

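The crop confirms it: a white square tub with a square hood, at crop (205,150) in the scene view and (550,195) in the top view. It stands at about (0.46,-0.305). Next I move above the handle.

Request:
step_arm(deltas=[[[5, -10, 3, 0.1, 8.5], [10, -20, 5, 0.2, 8.5], [14, -28, 6, 0.29, 8.5], [18, -36, 6, 0.29, 8.5], [22, -44, 6, 0.29, 8.5], [25, -50, 6, 0.29, 8.5], [28, -56, 6, 0.29, 8.5], [31, -61, 6, 0.29, 8.5], [32.5, -64, 6, 0.29, 8.5], [33.4, -66, 6, 0.29, 8.5], [33.4, -66, 6, 0.29, 8.5], [33.4, -66, 6, 0.29, 8.5], [33.4, -66, 6, 0.29, 8.5], [33.4, -66, 6, 0.29, 8.5], [33.4, -66, 6, 0.29, 8.5]]])

```text
clock: 2.58
tool_pos: [0.5772, 0.0244, 0.2913]
tcp_rot: [-0.079, -3.14, -0.001]
force: [-0.4, -0.0, -0.1]
opening: 0.0852
```

```bash
python3 - <<'E'
from h import *
np.set_printoptions(precision=4,suppress=True)
im=read_camera("wrist");cv2.imwrite("pics/w1.png",im)
for n in ("handle",):
    for r in tip_of(n,"wrist")[:3]:
        p=np.array(r["point"])*[560,420];print(n,r["score"],p,at_z("wrist",p,.166))
s=sense();print(s["tool_pos"],s["tcp_rot"],s["clock"],s["opening"],s["force"])
E
```

```text
handle 0.83 [280.896 204.414] [0.5832 0.0235 0.166 ]
[0.5773 0.0243 0.2914] [-0.0793 -3.1406 -0.0006] 2.675 0.08533934680014017 [-0.3653  0.5355  0.5863]
```

View pics/w1.png

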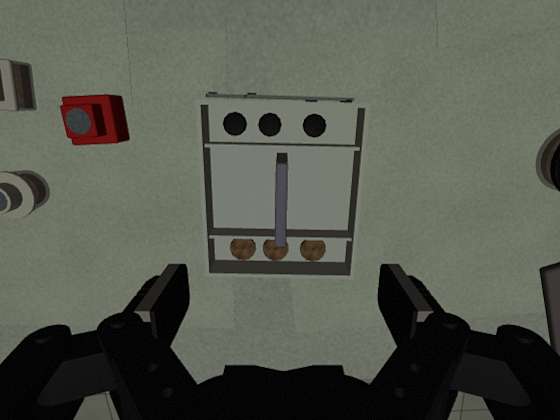

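The wrist view is clear: the bar runs from (282,155) to (281,246), aligned with the tool, over the centre of the tray. I descend and grip it.

Request:
step_arm(deltas=[[[0.5, -0.05, -4, 0, 5], [0.5, -0.05, -8, 0, 5], [0.5, -0.05, -11.5, 0, 5], [0.5, -0.05, -13.5, 0, 5], [0.5, -0.05, -14.4, 0, 5], [0.5, -0.05, -14.4, 0, 5], [0.5, -0.05, -14.4, 0, 0], [0.5, -0.05, -14.4, 0, 0], [0.5, -0.05, -14.4, 0, 0], [0.5, -0.05, -14.4, 0, 0], [0.5, -0.05, -14.4, 0, 0], [0.5, -0.05, -14.4, 0, 0]]])

```text
clock: 4.18
tool_pos: [0.5827, 0.0221, 0.1484]
tcp_rot: [0.083, 3.139, -0.001]
force: [-0.3, -5.9, 4.3]
opening: 0.0087
```

```bash
python3 - <<'E'
import numpy as np
# arc with case yaw -0.05
th=-0.05
for q in np.r_[np.arange(0,2.37,0.18),2.36]:
    y=10*(np.cos(.349)-np.cos(.349+q));z=10*(np.sin(.349+q)-np.sin(.349))
    print(round(q,2),[round(-np.sin(th)*y,2),round(np.cos(th)*y,2),round(z,2)])
E
```

```text
0.0 [np.float64(0.0), np.float64(0.0), np.float64(0.0)]
0.18 [np.float64(0.04), np.float64(0.76), np.float64(1.63)]
0.36 [np.float64(0.09), np.float64(1.8), np.float64(3.09)]
0.54 [np.float64(0.15), np.float64(3.09), np.float64(4.34)]
0.72 [np.float64(0.23), np.float64(4.58), np.float64(5.35)]
0.9 [np.float64(0.31), np.float64(6.23), np.float64(6.07)]
1.08 [np.float64(0.4), np.float64(7.97), np.float64(6.48)]
1.26 [np.float64(0.49), np.float64(9.77), np.float64(6.57)]
1.44 [np.float64(0.58), np.float64(11.55), np.float64(6.34)]
1.62 [np.float64(0.66), np.float64(13.26), np.float64(5.8)]
1.8 [np.float64(0.74), np.float64(14.84), np.float64(4.95)]
1.98 [np.float64(0.81), np.float64(16.25), np.float64(3.84)]
2.16 [np.float64(0.87), np.float64(17.44), np.float64(2.49)]
2.34 [np.float64(0.92), np.float64(18.37), np.float64(0.95)]
2.36 [np.float64(0.92), np.float64(18.45), np.float64(0.77)]
```

Request:
step_arm(deltas=[[[0.02, 0.35, 0.8, 0, 0], [0.04, 0.8, 1.65, 0, 0], [0.07, 1.25, 2.4, 0, 0], [0.09, 1.8, 3.1, 0, 0], [0.12, 2.4, 3.75, 0, 0], [0.15, 3.1, 4.35, 0, 0], [0.2, 3.8, 4.9, 0, 0], [0.23, 4.6, 5.35, 0, 0]]])

```text
clock: 5.18
tool_pos: [0.5858, 0.0686, 0.2025]
tcp_rot: [0.083, 3.138, -0.001]
force: [5.0, -1.9, -2.1]
opening: 0.0084
```

Request:
step_arm(deltas=[[[0.03, 0.8, 0.4, 0, 0], [0.08, 1.6, 0.7, 0, 0], [0.12, 2.5, 0.95, 0, 0], [0.17, 3.35, 1.1, 0, 0], [0.22, 4.2, 1.2, 0, 0], [0.26, 5.1, 1.18, 0, 0], [0.31, 6.0, 1.1, 0, 0], [0.35, 6.95, 0.95, 0, 0], [0.4, 7.8, 0.7, 0, 0], [0.43, 8.65, 0.4, 0, 0], [0.47, 9.45, 0.0, 0, 0], [0.51, 10.25, -0.45, 0, 0], [0.55, 10.95, -1.0, 0, 0], [0.58, 11.65, -1.6, 0, 0], [0.61, 12.2, -2.2, 0, 0], [0.64, 12.8, -2.9, 0, 0], [0.67, 13.3, -3.7, 0, 0], [0.69, 13.65, -4.3, 0, 0], [0.69, 13.8, -4.6, 0, 0], [0.69, 13.8, -4.6, 0, 0]]])

```text
clock: 7.68
tool_pos: [0.5953, 0.2061, 0.1569]
tcp_rot: [0.084, 3.133, -0.001]
force: [11.5, -3.0, -5.3]
opening: 0.0087
```

Request:
step_arm(deltas=[[[0, 0, 0, 0, 6], [0, 0, 0, 0, 6], [0, 0, 0, 0, 6], [0, 0, 2, 0, 6], [0, 0, 6, 0, 7], [0, -3, 12, 0, 8], [0, -8, 14, 0, 8.5], [-0.5, -14, 14, 0, 8.5], [-1, -18.3, 14, 0, 8.5], [-1, -18.3, 14, 0, 8.5], [-1, -18.3, 14, 0, 8.5]]])

```text
clock: 9.05
tool_pos: [0.5851, 0.024, 0.2969]
tcp_rot: [0.084, 3.133, 0.0]
force: [0.1, 0.5, 1.1]
opening: 0.0848
```

```bash
python3 - <<'E'
from h import *
np.set_printoptions(precision=4,suppress=True)
im=read_camera("wrist");cv2.imwrite("pics/w2.png",im)
for r in tip_of("low_mid","wrist")[:3]:
    p=np.array(r["point"])*[560,420];print(r["score"],p,at_z("wrist",p,.023))
for r in silhouettes("low_mid","wrist")[:2]:
    m=r["pixels"].astype(np.uint8);print(r["score"],m.sum(),cv2.minAreaRect(cv2.findNonZero(m)))
s=sense();print(s["tool_pos"],s["tcp_rot"],s["clock"],s["opening"],s["force"])
E
```

```text
0.82 [276.192 164.514] [0.5841 0.0173 0.023 ]
0.42 [ 17.92  187.698] [ 0.5974 -0.3228  0.023 ]
0.7 2095 ((278.40301513671875, 164.94110107421875), (45.118560791015625, 47.853824615478516), 10.713123321533203)
[0.5853 0.0248 0.2967] [ 0.0808  3.1337 -0.0003] 9.2 0.08491554148722794 [-0.9866 -0.8903  0.1796]
```

View pics/w2.png

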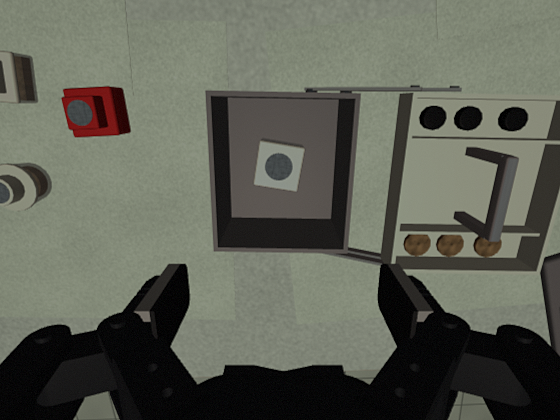

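The tray has come to rest open and the flat-lidded tub shows at (279,165), turned about 10° in the image. I measure its lid precisely and move over the loose tub.

```bash
cat >> h.py <<'E'
def square(cam,im,mask,z):
    """min-area rect of bright mask in metric plane z -> centre, size, yaw(deg, mod 90)"""
    c=max(cv2.findContours(mask,cv2.RETR_EXTERNAL,cv2.CHAIN_APPROX_NONE)[0],key=cv2.contourArea)[:,0]
    P=np.array([at_z(cam,p,z)[:2] for p in cv2.convexHull(c)[:,0]]).astype(np.float32)
    return cv2.minAreaRect(P*1000)
E
python3 - <<'E'
from h import *
im=cv2.imread("pics/w2.png");g=cv2.GaussianBlur(cv2.cvtColor(im,6),(3,3),0)
r=g[125:205,240:320];print(r[40,5:75:5],r[15:70:5,40])
t,_=cv2.threshold(r,0,255,cv2.THRESH_OTSU)
for th in (t,t+10):
    m=np.zeros_like(g);m[125:205,240:320]=(r>th)*255
    print(th,square("wrist",im,m,.041))
# inner opening of case at z=.106 and outer corners
for p in ((207,91),(360,94),(349,249),(216,250)): print(at_z("wrist",p,.106))
E
```

```text
[ 85  85  93 143  96  70  70  71  70  69 143 136  84  84] [ 77 133 143  70  71  71  71  72 112 144  87]
111.0 ((583.55224609375, 20.07975196838379), (54.40132522583008, 54.53610610961914), 77.60919189453125)
121.0 ((583.4099731445312, 20.033649444580078), (53.639793395996094, 53.493980407714844), 77.43580627441406)
[ 0.49469136 -0.04250564  0.106     ]
[0.50492293 0.10434183 0.106     ]
[0.6680306  0.09533691 0.106     ]
[ 0.66171932 -0.05277398  0.106     ]
```

Request:
step_arm(deltas=[[[-1, -4, 0, 0, 8.5], [-3, -9, 0, 0, 8.5], [-5, -15, 0, 0, 8.5], [-8, -21, 0, 0, 8.5], [-10, -27, 0, 0, 8.5], [-11.5, -31, -2, 0, 8.5], [-12.5, -33, -4, 0, 8.5], [-12.5, -33, -5, 0, 8.5], [-12.5, -33, -5, 0, 8.5], [-12.5, -33, -5, 0, 8.5]]])

```text
clock: 10.45
tool_pos: [0.4615, -0.3039, 0.2472]
tcp_rot: [0.077, 3.133, -0.0]
force: [0.2, 0.1, 0.8]
opening: 0.0849
```

```bash
python3 - <<'E'
from h import *
np.set_printoptions(precision=4,suppress=True)
im=read_camera("wrist");cv2.imwrite("pics/w3.png",im)
for r in tip_of("tub_mid","wrist")[:4]:
    p=np.array(r["point"])*[560,420];print(r["score"],p,at_z("wrist",p,.029))
s=sense();print(s["tool_pos"],s["tcp_rot"],s["clock"],s["opening"],s["force"])
E
```

```text
0.91 [177.8   185.892] [ 0.4693 -0.4231  0.029 ]
0.77 [377.776 210.294] [ 0.5097 -0.1954  0.029 ]
0.58 [277.088 176.484] [ 0.464 -0.31   0.029]
[ 0.4612 -0.3044  0.2473] [ 0.0777  3.1326 -0.0006] 10.55 0.0850413830933635 [-0.6728  0.6072  0.5647]
```

View pics/w3.png

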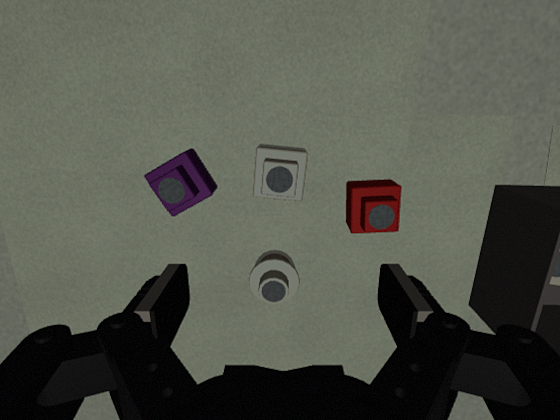

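```bash
python3 - <<'E'
from h import *
np.set_printoptions(precision=4,suppress=True)
im=cv2.imread("pics/w3.png");g=cv2.cvtColor(im,6)
print("disc",at_z("wrist",(279.5,179.5),.058))
cv2.imwrite("pics/w3c.png",cv2.resize(im[135:215,235:325],None,fx=7,fy=7,interpolation=2))
r=g[135:215,235:325];t,_=cv2.threshold(r,0,255,cv2.THRESH_OTSU)
print(t);m=np.zeros_like(g);m[135:215,235:325]=(r>115)*255
print(square("wrist",im,m,.036))
E
```

```text
disc [ 0.4609 -0.3068  0.058 ]
85.0
((460.75701904296875, -307.2271728515625), (52.1148567199707, 52.26723098754883), 81.50157165527344)
```

View pics/w3c.png

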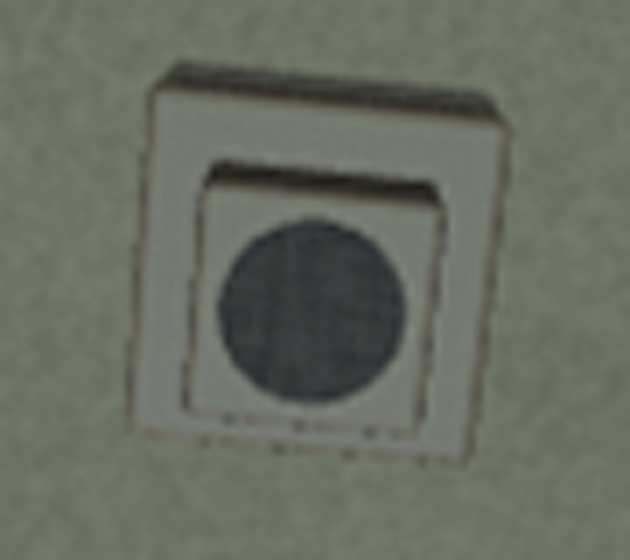

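The lid is square at (0.461,-0.307) with yaw about -8.5°. I turn -0.1 rad and grip it by the body.

Request:
step_arm(deltas=[[[0, -0.3, -5, -0.1, 8.5], [0, -0.3, -10, -0.1, 8.5], [0, -0.3, -15, -0.1, 8.5], [0, -0.3, -19, -0.1, 8.5], [0, -0.3, -22, -0.1, 8.5], [0, -0.3, -23.8, -0.1, 8.5], [0, -0.3, -24.2, -0.1, 8.5], [0, -0.3, -24.2, -0.1, 8.5], [0, -0.3, -24.2, -0.1, 4.5], [0, -0.3, -24.2, -0.1, 4.5], [0, -0.3, -24.2, -0.1, 4.5], [0, -0.3, -24.2, -0.1, 4.5]]])

```text
clock: 12.05
tool_pos: [0.4617, -0.3077, 0.0066]
tcp_rot: [0.234, 3.123, -0.002]
force: [-0.4, 1.2, 8.4]
opening: 0.0548
```

Request:
step_arm(deltas=[[[0, 0, 1, 0, 4.5], [0, 0, 3, 0, 4.5], [0, 0, 6, 0, 4.5], [0, 0, 10, 0, 4.5], [0, 0, 14, 0, 4.5], [1, 3, 17, -0.02, 4.5], [3, 8, 18, -0.05, 4.5], [5, 13, 18, -0.07, 4.5], [7, 18, 18, -0.07, 4.5], [9, 23, 18, -0.07, 4.5], [10.5, 28, 18, -0.07, 4.5], [11.6, 31, 18, -0.07, 4.5], [12.2, 32.5, 18, -0.07, 4.5], [12.2, 32.8, 18, -0.07, 4.5], [12.2, 32.8, 18, -0.07, 4.5], [12.2, 32.8, 18, -0.07, 4.5]]])

```text
clock: 14.05
tool_pos: [0.5834, 0.0186, 0.1868]
tcp_rot: [0.347, 3.113, -0.004]
force: [-0.5, -0.3, -2.2]
opening: 0.0549
```

```bash
python3 - <<'E'
from h import *
np.set_printoptions(precision=4,suppress=True)
s=sense();print(s["tool_pos"],s["tcp_rot"],s["clock"],s["opening"],s["force"])
im=read_camera("wrist");cv2.imwrite("pics/w4.png",im)
for r in tip_of("tub_mid","wrist")[:3]:
    p=np.array(r["point"])*[560,420];print(r["score"],p,at_z("wrist",p,s["tool_pos"][2]+.025))
z=s["tool_pos"][2]-.0066+.036
u,v=proj("wrist",[*s["tool_pos"][:2],z]);print(u,v)
u,v=int(u),int(v);cv2.imwrite("pics/w4c.png",cv2.resize(im[v-100:v+80,u-120:u+120],None,fx=3.3,fy=3.3,interpolation=2))
E
```

```text
[0.5834 0.0186 0.1868] [ 0.3469  3.1128 -0.0037] 14.05 0.054937821429768045 [-0.5326 -0.3029 -2.1975]
0.94 [283.416 295.386] [0.5827 0.0209 0.2118]
0.66 [ 34.776 156.786] [ 0.5077 -0.0533  0.2118]
278.0493049320139 304.1506249905103
```

View pics/w4c.png

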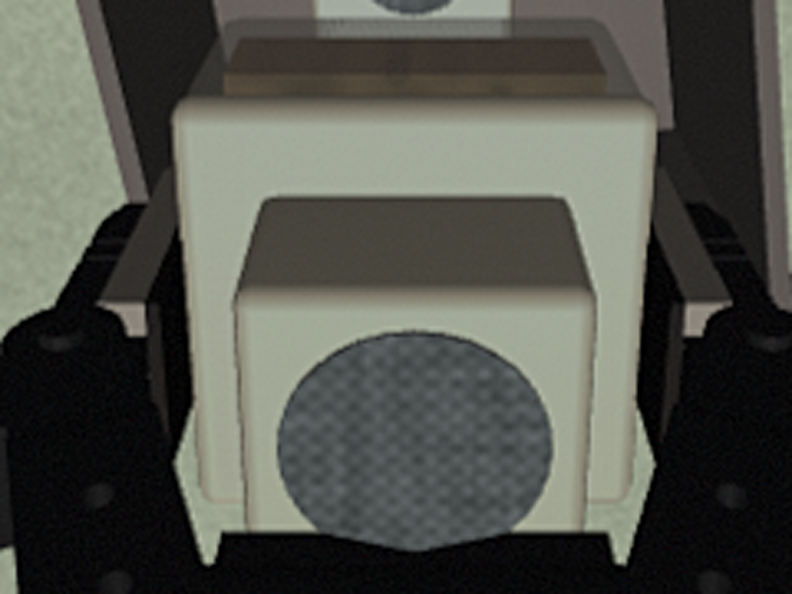

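```bash
python3 - <<'E'
from h import *
np.set_printoptions(precision=4,suppress=True)
f=lambda p:(158+p[0]/3.3,204+p[1]/3.3)
print("disc",at_z("wrist",f((415,441)),.2382))
L=np.array([at_z("wrist",f(p),.2162) for p in ((175,103),(656,103),(634,501),(203,501))])
print(L,L.mean(0));
H=np.array([at_z("wrist",f(p),.2382) for p in ((236,290),(596,290))]);print("hood edge",H, np.degrees(np.arctan2(*(H[1]-H[0])[:2])))
e=L[1]-L[0];print(np.degrees(np.arctan2(e[1],e[0])))
# low lid in this view
im=cv2.imread("pics/w4.png");g=cv2.cvtColor(im,6)
r=g[120:218,215:345];m=np.zeros_like(g)
# low-lid region
r=g[150:214,235:335];t,_=cv2.threshold(r,0,255,cv2.THRESH_OTSU)
m[150:214,235:335]=(r>t)*255;c=max(cv2.findContours(m,0,1)[0],key=cv2.contourArea);print(t,cv2.boundingRect(c))
P=np.array([at_z("wrist",p,.041)[:2]*1000 for p in c[:,0]],np.float32);print(cv2.minAreaRect(P))
E
```

```text
disc [0.5817 0.0213 0.2382]
[[ 0.549   0.001   0.2162]
 [ 0.5608  0.0537  0.2162]
 [ 0.6146  0.0426  0.2162]
 [ 0.6026 -0.0112  0.2162]] [0.5818 0.0215 0.2162]
hood edge [[0.561  0.0084 0.2382]
 [0.5685 0.042  0.2382]] 12.598738510051382
77.38169689325275
128.0 (252, 161, 62, 49)
((579.1698608398438, 20.819236755371094), (54.7590217590332, 44.69636535644531), 77.37336730957031)
```

Request:
step_arm(deltas=[[[0.1, -0.1, -3, 0, 4.5], [0.18, -0.15, -6, 0, 4.5], [0.18, -0.15, -8.5, 0, 4.5], [0.18, -0.15, -10.5, 0, 4.5], [0.18, -0.15, -11.7, 0, 4.5], [0.18, -0.15, -12.2, 0, 4.5], [0.18, -0.15, -12.2, 0, 4.5], [0.18, -0.15, -12.2, 0, 4.5]]])

```text
clock: 15.15
tool_pos: [0.5857, 0.0176, 0.0654]
tcp_rot: [0.346, 3.112, -0.003]
force: [1.5, -0.3, -2.1]
opening: 0.0553
```

```bash
python3 - <<'E'
from h import *
np.set_printoptions(precision=4,suppress=True)
s=sense();print(s["tool_pos"],s["tcp_rot"],s["clock"],s["opening"],s["force"])
im=read_camera("wrist");cv2.imwrite("pics/w5.png",im)
cv2.imwrite("pics/w5c.png",cv2.resize(im[190:370,158:398],None,fx=3.3,fy=3.3,interpolation=2))
E
```

```text
[0.5857 0.0176 0.0654] [ 0.3459  3.1118 -0.003 ] 15.15 0.05530634649580708 [ 1.4789 -0.3302 -2.064 ]
```

View pics/w5c.png

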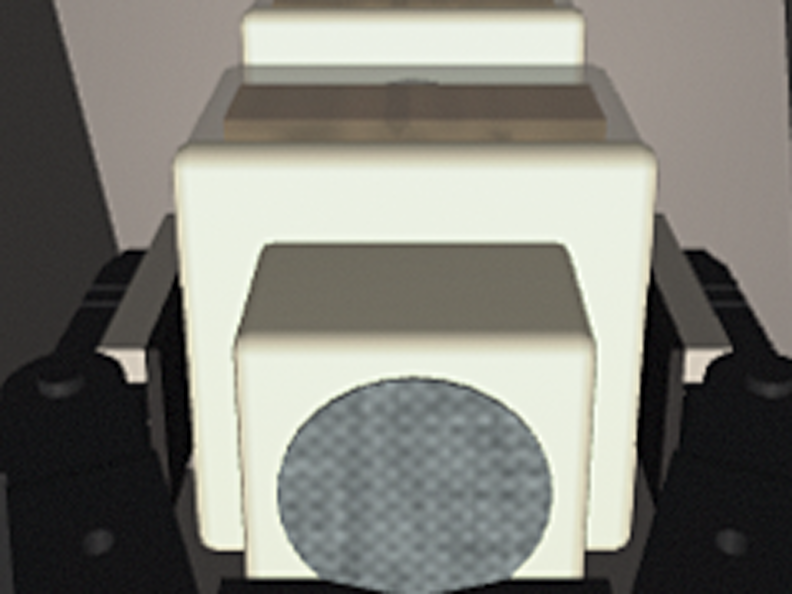

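```bash
python3 - <<'E'
from h import *
np.set_printoptions(precision=4,suppress=True)
f=lambda p:(158+p[0]/3.3,190+p[1]/3.3)
n=np.array([.218,.976]);m=np.array([.976,-.218])
g=cv2.cvtColor(cv2.imread("pics/w5.png"),6)
print(g[188:220,265],g[226:240,255])
for nm,p,z in (("low L",(242,11),.041),("low R",(585,11),.041),("lid L",(175,146),.0948),("lid R",(656,146),.0948),("bot L",(225,67),.0588),("bot R",(603,67),.0588)):
    X=at_z("wrist",f(p),z)[:2]*1000;print(nm,"n",X@n,"m",X@m)
E
```

```text
[ 86  85  96 104 114 148 177 201 218 231 238 238 237 237 237 237 237 237
 237 239 238 201 143 151 154 155 151 119  80  85  87  88] [ 98 105 103  99 101 101  98 112 132 152 170 187 202 214]
low L n 119.06670947921464 m 536.8915233271837
low R n 173.80289745334665 m 536.9349467064933
lid L n 119.71455072083957 m 537.6514773433067
lid R n 173.70149452327573 m 537.6850869536215
bot L n 119.14773216085385 m 540.3554120961861
bot R n 173.8924762554711 m 540.3950557577517
```

Laterally the lids agree within 0.3 mm and the yaw is aligned. Front to back, the held tub is about 0.8 mm too far out. I correct that and lower gently.

Request:
step_arm(deltas=[[[-0.08, 0, -0.6, 0, 4.5], [-0.08, 0, -1.1, 0, 4.5], [-0.08, 0, -1.4, 0, 4.5], [-0.08, 0, -1.55, 0, 4.5], [-0.08, 0, -1.65, 0, 4.5], [-0.08, 0, -1.7, 0, 4.5], [-0.08, 0, -1.7, 0, 4.5]]])

```text
clock: 16.08
tool_pos: [0.5849, 0.0176, 0.0484]
tcp_rot: [0.346, 3.112, -0.003]
force: [-0.5, 0.3, -2.2]
opening: 0.0553
```

```bash
python3 - <<'E'
from h import *
np.set_printoptions(precision=4,suppress=True)
s=sense();print(s["tool_pos"],s["tcp_rot"],s["clock"],s["opening"],s["force"])
im=read_camera("wrist");cv2.imwrite("pics/w6.png",im)
cv2.imwrite("pics/w6c.png",cv2.resize(im[190:370,158:398],None,fx=3.3,fy=3.3,interpolation=2))
E
```

```text
[0.5849 0.0176 0.0484] [ 0.3458  3.1117 -0.0029] 16.075 0.05533145984521715 [-0.484   0.2823 -2.2041]
```

View pics/w6c.png

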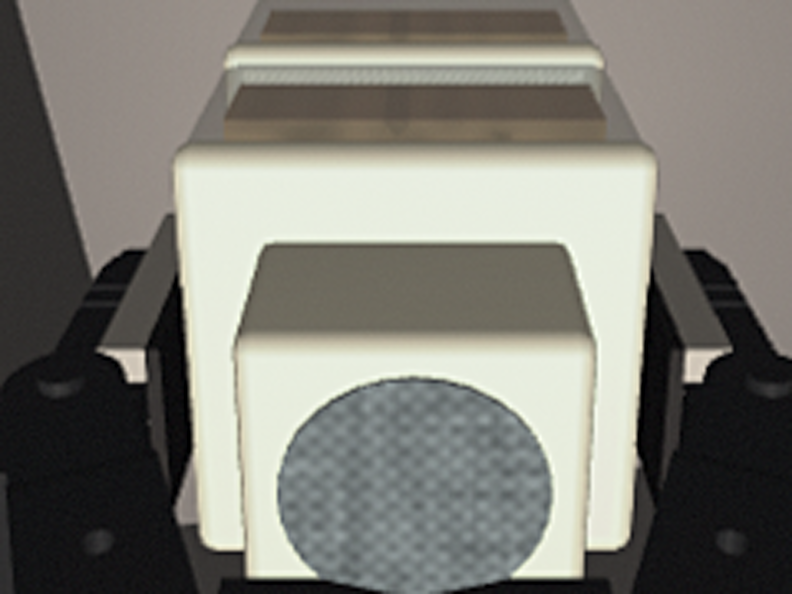

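```bash
python3 - <<'E'
from h import *
f=lambda p:(158+p[0]/3.3,190+p[1]/3.3)
m=np.array([.976,-.218]);b=sense()["tool_pos"][2]-.0066
g=cv2.cvtColor(cv2.imread("pics/w6.png"),6)
for c in (240,265,290): print(c,g[199:222,c],g[228:242,c])
for t in (0,.002,.004,.006,.008):
    print(t,[round(float(at_z("wrist",f((414,r)),z)[:2]@m*1000),2) for r,z in ((46,.041-t),(146,b+.036-t),(66,b))])
E
```

```text
240 [ 85 100 112 104 115 147 174 194 212 224 189 143 156 167 173 163 117  75
  82  81  83  82  82] [106 109 109 111 105 109 129 149 168 183 196 209 220 230]
265 [ 86 101 109 100 115 146 174 194 213 224 189 143 162 172 169 165 129  79
  85  84  86  86  87] [113 114 113 113 106 109 130 149 167 184 197 210 221 230]
290 [ 83  97 110 104 115 147 174 195 212 224 189 142 157 167 171 165 118  76
  83  84  84  83  83] [110 110 112 112 105 108 130 147 168 183 197 210 221 230]
0 [536.72, 536.94, 539.49]
0.002 [537.35, 537.77, 539.49]
0.004 [537.98, 538.61, 539.49]
0.006 [538.6, 539.45, 539.49]
0.008 [539.23, 540.29, 539.49]
```

Request:
step_arm(deltas=[[[-0.05, 0, 0, 0, 4.5], [-0.05, 0, -0.04, 0, 4.5], [-0.05, 0, -0.08, 0, 4.5], [-0.05, 0, -0.1, 0, 4.5], [-0.05, 0, -0.1, 0, 4.5]]])

```text
clock: 16.75
tool_pos: [0.5845, 0.0176, 0.0476]
tcp_rot: [0.346, 3.111, -0.003]
force: [-0.3, -0.2, 2.7]
opening: 0.055
```

Force went from -2.2 N to +2.7 N, so it is seated. I release and rise.

Request:
step_arm(deltas=[[[0, 0, 0, 0, 5.7], [0, 0, 0, 0, 6.2], [0, 0, 0, 0, 7], [0, 0, 0, 0, 7], [0, 0, 0.5, 0, 7], [0, 0, 2, 0, 7], [0, 0, 5, 0, 7], [0, 0, 10, 0, 7], [0, 0, 16, 0, 7], [0, 0, 22, 0, 7], [0, 0, 25, 0.15, 7], [0, 0, 25, 0.15, 7], [0, 0, 25, 0.15, 7]]])

```text
clock: 18.38
tool_pos: [0.5838, 0.0173, 0.2976]
tcp_rot: [0.115, 3.129, -0.001]
force: [-0.7, 0.2, -0.4]
opening: 0.0699
```

```bash
python3 - <<'E'
from h import *
np.set_printoptions(precision=4,suppress=True)
s=sense();print(s["tool_pos"],s["tcp_rot"],s["clock"],s["opening"],s["force"])
im=read_camera("wrist");cv2.imwrite("pics/w7.png",im)
for n,z in (("tub_mid",.07),("handle",.174)):
  for r in tip_of(n,"wrist")[:3]:
    p=np.array(r["point"])*[560,420];print(n,r["score"],p,at_z("wrist",p,z))
a=im[60:260,190:560];cv2.imwrite("pics/w7c.png",cv2.resize(a,None,fx=2.15,fy=2.15,interpolation=2))
E
```

```text
[0.5838 0.0173 0.2976] [ 0.1151  3.1288 -0.0014] 18.375 0.06993314145574932 [-0.6681  0.2427 -0.371 ]
tub_mid 0.68 [285.208 174.804] [0.587  0.0207 0.07  ]
tub_mid 0.64 [ 99.792 119.7  ] [ 0.5113 -0.177   0.07  ]
handle 0.93 [507.584 196.308] [0.5964 0.2068 0.174 ]
```

View pics/w7c.png

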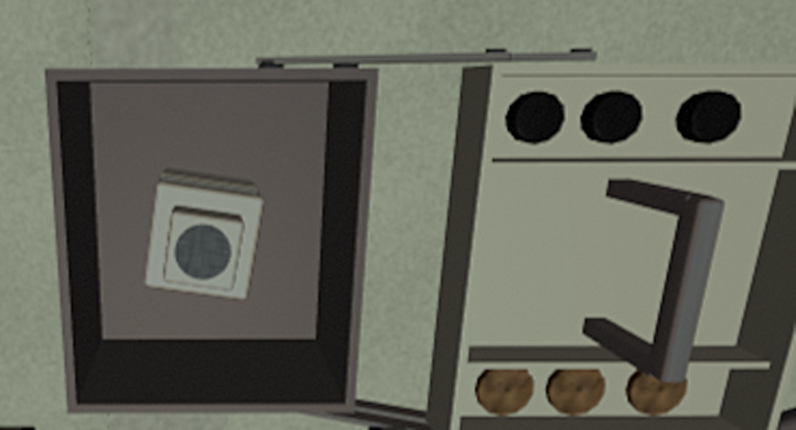

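The stack looks square: at crop (204,240) the lower lid edge is parallel and just visible behind. I check it numerically and move to the handle.

```bash
python3 - <<'E'
from h import *
im=cv2.imread("pics/w7.png");g=cv2.GaussianBlur(cv2.cvtColor(im,6),(3,3),0)
sl=np.s_[146:204,250:320];r=g[sl];t,_=cv2.threshold(r,0,255,cv2.THRESH_OTSU)
for th in (t,t+10):
    m=np.zeros_like(g);m[sl]=(r>th)*255;print(th,square("wrist",im,m,.077))
E
```

```text
112.0 ((583.0084838867188, 19.338714599609375), (54.42672348022461, 54.52379608154297), 77.61524200439453)
122.0 ((582.853759765625, 19.263225555419922), (53.659202575683594, 53.48760986328125), 77.44535827636719)
```

Request:
step_arm(deltas=[[[0.3, 4, 0, 0, 6], [0.6, 9, 0, 0, 6], [0.9, 14, 0, 0, 6], [1.15, 18, 0, 0, 6], [1.15, 18.9, 0, 0, 6], [1.15, 18.9, -3, 0, 6], [1.15, 18.9, -7, 0, 6], [1.15, 18.9, -10.5, 0, 6], [1.15, 18.9, -13, 0, 6], [1.15, 18.9, -14, 0, 6], [1.15, 18.9, -14, 0, 6], [1.15, 18.9, -14, 0, 0], [1.15, 18.9, -14, 0, 0], [1.15, 18.9, -14, 0, 0], [1.15, 18.9, -14, 0, 0], [1.15, 18.9, -14, 0, 0], [1.15, 18.9, -14, 0, 0]]])

```text
clock: 20.65
tool_pos: [0.5957, 0.2062, 0.1573]
tcp_rot: [0.114, 3.13, -0.002]
force: [-1.6, -2.4, 5.5]
opening: 0.0088
```

The stack matches the lower lid within 0.5/0.8 mm and the same yaw, and the bar is gripped. I swing the tray back along its arc.

Request:
step_arm(deltas=[[[-0.03, -0.49, 0.87, 0, 0], [-0.07, -0.98, 1.62, 0, 0], [-0.11, -1.55, 2.32, 0, 0], [-0.15, -2.17, 2.97, 0, 0], [-0.2, -2.85, 3.55, 0, 0], [-0.25, -3.58, 4.08, 0, 0], [-0.31, -4.35, 4.53, 0, 0], [-0.36, -5.16, 4.93, 0, 0], [-0.42, -6.0, 5.23, 0, 0], [-0.48, -6.87, 5.47, 0, 0], [-0.54, -7.75, 5.63, 0, 0], [-0.61, -8.65, 5.7, 0, 0], [-0.67, -9.55, 5.69, 0, 0], [-0.73, -10.45, 5.61, 0, 0], [-0.73, -10.45, 5.61, 0, 0]]])

```text
clock: 22.52
tool_pos: [0.5881, 0.0991, 0.2137]
tcp_rot: [0.118, 3.13, -0.005]
force: [-3.6, -1.6, 8.8]
opening: 0.0085
```

Request:
step_arm(deltas=[[[-0.04, -0.61, -0.23, 0, 0], [-0.1, -1.47, -0.46, 0, 0], [-0.16, -2.31, -0.8, 0, 0], [-0.22, -3.12, -1.18, 0, 0], [-0.27, -3.89, -1.66, 0, 0], [-0.32, -4.61, -2.19, 0, 0], [-0.37, -5.28, -2.79, 0, 0], [-0.41, -5.9, -3.44, 0, 0], [-0.45, -6.45, -4.15, 0, 0], [-0.49, -6.94, -4.9, 0, 0], [-0.51, -7.35, -5.7, 0, 0], [-0.53, -7.56, -6.15, 0, 0], [-0.54, -7.66, -6.4, 0, 0], [-0.54, -7.7, -6.55, 0, 0], [-0.54, -7.7, -6.6, 0, 0], [-0.54, -7.7, -6.6, 0, 0]]])

```text
clock: 24.52
tool_pos: [0.5826, 0.022, 0.149]
tcp_rot: [0.118, 3.13, -0.004]
force: [-6.0, -4.5, 15.5]
opening: 0.0085
```

Shut: the pose matches the initial grip within 0.6 mm, with 15 N of support force. I release and retreat.

Request:
step_arm(deltas=[[[0, 0, 0, 0, 5], [0, 0, 0, 0, 5], [0, 0, 0, 0, 5], [0, 0, 1, 0, 6], [0, 0, 4, 0, 6], [0, 0, 9, 0, 6], [0, 0, 14, 0, 6], [0, 0, 14.2, 0, 8.5], [0, 0, 14.2, 0, 8.5]]])

```text
clock: 25.65
tool_pos: [0.5824, 0.0222, 0.2913]
tcp_rot: [0.118, 3.129, -0.004]
force: [-0.3, -0.2, -0.2]
opening: 0.0851
```

```bash
python3 - <<'E'
from h import *
np.set_printoptions(precision=4,suppress=True)
s=sense();print(s["tool_pos"],s["clock"],s["force"])
im=read_camera("wrist");cv2.imwrite("pics/w8.png",im)
for r in tip_of("handle","wrist")[:2]:
    p=np.array(r["point"])*[560,420];print(r["score"],p,at_z("wrist",p,.166))
a=read_camera("scene");cv2.imwrite("pics/s8.png",a)
for n in ("handle","round_mid","dish","big_tub","tub_mid"):
    print(n,[(round(r["score"],2),np.array(r["point"])*[560,420]) for r in tip_of(n,"scene")[:3]])
cv2.imwrite("pics/f.png",np.vstack([np.hstack([cv2.resize(im,(400,300)),cv2.resize(a,(400,300))]),cv2.resize(a[150:290,240:427],(400,300),interpolation=2).repeat(1,1).copy() if 0 else np.hstack([cv2.resize(a[160:280,220:380],(400,300)),cv2.resize(cv2.imread("pics/scene0.png")[160:280,220:380],(400,300))])]))
E
```

```text
[0.5824 0.0222 0.2913] 25.65 [-0.3091 -0.2255 -0.2033]
0.82 [281.68  196.182] [0.5811 0.022  0.166 ]
handle [(0.64, array([293.72 , 211.806]))]
round_mid [(0.86, array([199.976, 326.718]))]
dish [(0.57, array([373.912, 180.012]))]
big_tub [(0.66, array([341.488, 154.602]))]
tub_mid [(0.94, array([212.576, 273.21 ])), (0.56, array([138.096, 315.714]))]
```

View pics/f.png

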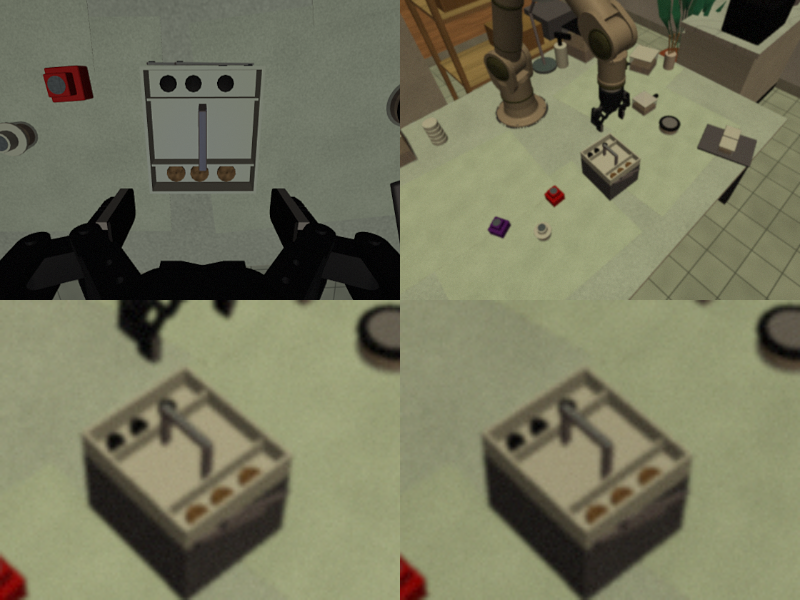

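The last picture shows the tray shut exactly as at the start, the bystanders and look-alikes in place, and the gripper clear. I hand in the job.

```bash
python3 -c "
from plant import *
print(job_done(), sense()['clock'])"
```

```text
the job is handed in; nothing more can be done
the job is handed in; nothing more can be done
```

The tray was swung open, the white square-vented tub was stacked on the flat-lidded tub, and the tray was brought back down shut. The job was handed in at about 26 s.

- **Stack:** measured with the wrist camera, the upper lid sat within about 0.5 mm (x) and 0.8 mm (y) of the lower lid, with the same yaw. It was set down until the wrist force rose by about 5 N, then released. The tray hides it now, so this was not rechecked after closing.
- **Tray:** it was held by its handle all the way round. It ended within 0.6 mm of the handle pose gripped at the start, and the final picture looks the same as the first.
- **Other things:** the round pot, dish and big tub were found within about 3 pixels of their first positions, which is the networks' own scatter. The red and purple look-alikes look untouched too.
- **Disagreement:** the wrist camera put the held tub about 2 mm off the gripper's centre line. I therefore aligned the tubs by comparing lid to lid instead of using absolute positions.

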